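# Refit the cover of a bench power box over its pins by feel

## Task

Put the loose aluminium cover back on the open grey power box, handle up, so that both pins come through its two holes and the plate lies flush all round on the box's rim. Keep hold of the cover until it is fully down (do not let it drop), then let go; leave the hammer, the offcut and the glue bottle where they are.

Things in the scene. Friction and masses are not known exactly. Their poses are not given: they have to be found in the camera images.
- box: Open-topped grey steel power box, fixed to the bench: 180 mm long (its x), 120 wide (y), 70 high, walls 6 mm. Origin: centre of its underside. Inside stand two upright steel pins, 12 mm diameter, 120 mm apart in a row along the box's x, midway across its width; they rise 14 mm above the rim, the last 6 mm tapering to a 7 mm flat tip. Where the pair sits along x varies: see the rim.
- rim (a point): Centre of the box's mouth, at rim height (70 mm above the bench), axes as the box's. The plate's underside is at this height when seated. The two pins share a hand-set slotted bracket: the middle of the pair lies up to 11 mm either way from this point along x (0 along y). This offset is not measured: find it by feel or by looking. The seated cover is off-centre by as much.
- cover: Loose bare aluminium cover plate, 200 mm long (its x), 126 wide (y), 5 thick, about 0.35 kg, lying flat on the bench, handle up. Origin: centre of its underside. Two 15 mm through holes at x = -60 and +60 mm, y = 0. A black grip bar stands in the middle of the plate: 70 mm along x, 16 mm thick across y, top 45 mm above the underside. Fits either way round.
- hammer: Hammer lying on the bench beyond the work, a bystander. Origin: centre of its underside.
- offcut: Wood offcut 160 x 89 x 38 mm lying on the bench, a bystander. Origin: centre of its underside.
- glue: Yellow glue bottle, 66 mm diameter, 170 high, standing, a bystander. Origin: centre of its underside.
Things that resemble listed ones, but are neither listed nor needed, are in the scene too. Several things look just like the cover: the one meant starts nearest to the robot's base. Several things have the shape of the box; the one meant has the colours described above.

How it is judged:
By the outcome, as a careful person would: the job done as asked, in the order asked, and still so for the second after the job is handed in, with the robot touching nothing.
It also fails if it takes over 51 s, if anything falls off the work surface, if the arm or the gripper's body presses on something with over 40 N, if the wrist force passes 120 N, or if a joint passes its speed limit or range.

## Robot

A 7-joint arm with a two-finger parallel gripper is mounted at the origin on the work surface. World frame = base frame: x ahead of the robot, y to its left, z up, the work surface at z = 0. Lengths are in m, angles in rad, forces in N, time in s.
With the tool pointing down it reaches from about 0.4 to 0.875 m from the base axis. Payload 4.4 kg.
Tool frame: the origin (TCP) lies midway between the tips of the shut fingers; the grasp point (between the pads) lies arm.grip_point_offset behind it (arm.grip_point_offset is the distance from the TCP to the grasp point, in m); z points along the fingers, y is the line along which they close (so a half turn about z gives the same grasp; the last joint's range is limited). The gripper opens to 85 mm and grips with 20 to 120 N. Pads are 22 mm wide; open, the fingers measure 114 mm over their backs; the gripper's body (76 mm by 85 mm) begins 54 mm behind the grasp point. The pads swing forward as they close: fully open they stand 13 mm farther back than shut.
Start: joints at [1.274, 0.628, 0.038, 1.517, -0.027, 0.996, -0.02], TCP at [0.149, -0.633, 0.231] pointing down, gripper open.
Joint ranges: [-3.06, 3.06], [-0.37, 2.12], [-1.25, 1.32], [0.18, 2.47], [-1.1, 4.24], [0.23, 1.98], [-2.94, 2.94]. Speed limits (rad/s): [2.57, 2.57, 3.14, 3.14, 3.14, 3.14, 3.14].

## Interface

Orientations are given as a unit quaternion [x, y, z, w].
In Python, from bench import arm gives the robot as it stands.
- The arm moves only by the tool servo_tool, never from a script. Its argument "moves" is a list of rows, each an object of numbers: "tx", "ty", "tz": the shift along the world's x, y, z normalised to -1 to 1, where 1 is 40 cm; "ax", "ay", "az": the turn, a rotation vector about the world's x, y, z normalised to -1 to 1, where 1 is 90 degrees. In form: [{"tx": .., "ty": .., "tz": .., "ax": .., "ay": .., "az": ..}, ...]. A call has exactly 8 rows; each row is the pose to reach, as a shift and turn from the pose commanded when the call began; what a row does not reach only later rows make up. A row lasts 1/12 s, in which the tool goes at most 41.7 mm and 7.16 degrees, less where a joint would pass 70% of its speed; a pose out of reach is approached as far as the arm can. A call with a number of a shift or a turn outside -1 to 1 is refused whole. A call with a gripper value outside its range is refused whole. "claw" is the closure, from -1 (fully open) to 1 (shut), set as the call begins (left out, the last holds). The fingers move at their own pace and stop on an object; the grip force is fixed at half the most. Time passes only in rows, so rows that repeat a pose let the fingers close, or fill a call up. It gives the time, the measured TCP pose, the force, the opening and the grip force at its end, in the units of the state.
- arm.state(): the state, without advancing time (a new reading comes with each control period).
- arm.snapshot(name): name is "scene" or "top" or "wrist"; returns a dict with "pixels" (384x512x3 uint8, red, green, blue), "vfov" (degrees; the focal length in pixels is half the picture's height over the tangent of half this angle, whatever the lens; pixels are square), "cx", "cy" (the principal point, pixels), "k1" (the pictures are not rectified: a ray, as slopes to the right and down, at radius r is drawn at 1 + k1 r^2 times it, then the intrinsics apply), "rvec" (rotation vector, rad) and "tvec" (3), from world to camera coordinates, as OpenCV has them; the wrist camera has in their place "tool_from_camera" (4x4, takes a point from camera to tool coordinates, whose origin is the TCP and whose axes are the flange's). Camera axes: x right, y down, z forward; pixel columns grow to the right and rows downward; lengths in m; the calibration is good to about 2 mm. A picture is of the moment at which its call begins: read the wrist's pose just before it. There is no depth.
- arm.hand_in(): hands the job in; it is judged then, once.
The state is a dict: "time_s": time; "joint_pos": joint angles; "joint_vel": joint speeds; "joint_torque": joint torques, N m; "eef_pos": TCP position; "tcp_rot": TCP orientation; "wrist_force": force on the tool from outside, world axes, zero at the start; "wrist_torque": the same for the moment, N m; "gripper_width": finger opening in m; "grip_force": force on a finger pad.
Only numpy, scipy, OpenCV 4.12 (cv2) and the standard library are available. Lean on these libraries where they do the work, as an engineer would, in place of code of your own. Each camera call takes 0.05 s, during which the arm holds its last target. There are 200 camera calls.

## Working session

There is one attempt and no reset: what is moved stays moved. The work goes in short steps, Python scripts to look and compute and a tool call to move; the robot and the scene stay as the last step left them, time stands still between calls to the robot, and variables do not carry over. Pictures are saved under pics/ and viewed, at most 10 in all, crops included, and the job is handed in when it is done.

Besides the shell and the picture viewer there is one more tool, called after "Request:" as name(argument=value, ...), one argument or row to a line, values as JSON. servo_tool: Moves the arm, as the interface text tells. Scaled input: -1 to 1 covers 40 cm each way for a shift and 90 degrees each way for a turn. Its arguments: {"type":"object","properties":{"moves":{"type":"array","items":{"type":"object","properties":{"tx":{"type":"number","minimum":-1,"maximum":1},"ty":{"type":"number","minimum":-1,"maximum":1},"tz":{"type":"number","minimum":-1,"maximum":1},"ax":{"type":"number","minimum":-1,"maximum":1},"ay":{"type":"number","minimum":-1,"maximum":1},"az":{"type":"number","minimum":-1,"maximum":1}}}},"claw":{"type":"number"}},"required":["moves"]}

```bash
mkdir -p pics; cat > h.py <<'E'
import numpy as np,cv2
from bench import arm
def cal(s):
    f=s["pixels"].shape[0]/2/np.tan(np.radians(s["vfov"])/2)
    return f,np.array([[f,0,s["cx"]],[0,f,s["cy"]],[0,0,1]]),np.array([s["k1"],0,0,0.])
def pose(s,st=None):
    if "rvec" in s: return cv2.Rodrigues(np.array(s["rvec"],float))[0],np.array(s["tvec"],float).ravel()
    from scipy.spatial.transform import Rotation as R
    T=np.eye(4);T[:3,:3]=R.from_quat(st["tcp_rot"]).as_matrix();T[:3,3]=st["eef_pos"]
    W=np.linalg.inv(T@np.array(s["tool_from_camera"]));return W[:3,:3],W[:3,3]
def pt(s,uv,z,st=None):
    f,K,D=cal(s);Rm,t=pose(s,st)
    n=cv2.undistortPoints(np.array(uv,float).reshape(-1,1,2),K,D)[:,0]
    d=np.c_[n,np.ones(len(n))]@Rm;c=-Rm.T@t
    return c+d*((z-c[2])/d[:,2])[:,None]
def px(s,P,st=None):
    f,K,D=cal(s);Rm,t=pose(s,st)
    return cv2.projectPoints(np.array(P,float).reshape(-1,1,3),cv2.Rodrigues(Rm)[0],t,K,D)[0][:,0]
def save(s,n): cv2.imwrite(f"pics/{n}.png",s["pixels"][:,:,::-1])
E
python3 - <<'E'
from h import *
import pickle
a=arm.snapshot("top");b=arm.snapshot("scene");st=arm.state();w=arm.snapshot("wrist")
pickle.dump((a,b,w,st),open("s.pkl","wb"))
save(a,"top");save(b,"scene")
print(arm.grip_point_offset,st,{k:v for k,v in w.items() if k!="pixels"})
for s in(a,b):
  R,t=pose(s);print(-R.T@t,s["vfov"],s["k1"])
E
```

```text
0.0187 {'time_s': 0.1, 'joint_pos': array([ 1.27422686,  0.62927233,  0.03846687,  1.51824344, -0.02700846,
        0.99631387, -0.02000421]), 'joint_vel': array([-4.01776299e-04, -3.09812843e-03,  1.14865870e-03, -1.29295916e-03,
        1.57656485e-03, -8.07560512e-05, -3.09285517e-03]), 'joint_torque': array([ 3.67329092e-03, -5.64528036e+01,  1.23122480e+00, -1.93971616e+01,
        1.14266609e-02,  5.45034738e-03, -3.66548102e-05]), 'eef_pos': array([ 0.14856574, -0.63222562,  0.23047719]), 'tcp_rot': array([ 9.93351702e-01,  1.15115847e-01, -1.10735806e-04, -8.52047373e-04]), 'wrist_force': array([-0.39901948, -0.46042497, -0.71628073]), 'wrist_torque': array([-0.00865902, -0.03512295, -0.0468106 ]), 'grip_force': 0.0, 'gripper_width': 0.08539615815289106} {'vfov': 66.01438020922797, 'cx': 257.4208133513677, 'cy': 189.61722563920938, 'k1': -0.07010827051490183, 'tool_from_camera': array([[ 5.27775728e-04, -9.46731625e-01, -3.22023215e-01,
         8.29166762e-02],
       [ 9.99999861e-01,  5.04298514e-04,  1.56325073e-04,
         1.79654000e-04],
       [ 1.43979389e-05, -3.22023253e-01,  9.46731759e-01,
        -1.43699006e-01],
       [ 0.00000000e+00,  0.00000000e+00,  0.00000000e+00,
         1.00000000e+00]])}
[0.13968978 0.01987661 2.05043022] 43.80032339744728 -0.17366668499685373
[ 1.2182379  -0.41334992  0.95263973] 56.26687674752389 -0.08663479507378993
```

View pics/top.png

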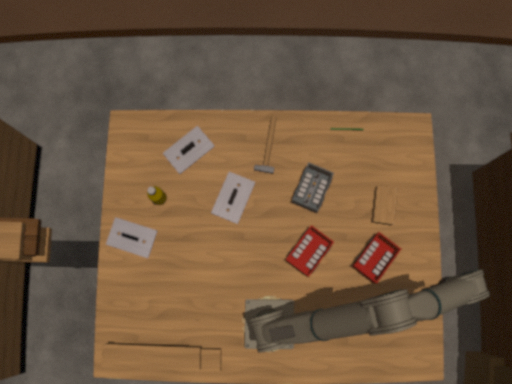

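View pics/scene.png

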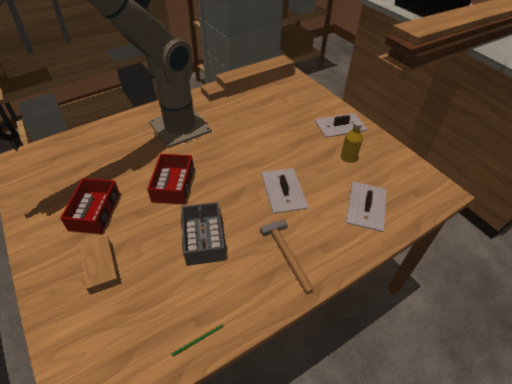

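Top view: three cover-like plates at (188,149), (233,197) and (132,238). There are three box shapes: grey at (312,188), red at (309,251) and red at (376,257). The glue is at (156,194), the hammer at (265,165) and the offcut at (384,205). I'll compute distances from the base and take a close crop.

```bash
python3 - <<'E'
from h import *
import pickle
a,b,w,st=pickle.load(open("s.pkl","rb"))
for n,p in dict(c1=(188,149),c2=(233,197),c3=(132,238),box=(312,188),base=(270,325),glue=(156,194)).items():
  P=pt(a,p,.005)[0]; print(n,P.round(3),np.hypot(*P[:2]).round(3))
crop=a["pixels"][150:235,200:345]
cv2.imwrite("pics/c1.png",cv2.resize(crop[:,:,::-1],None,fx=5.5,fy=5.5,interpolation=cv2.INTER_CUBIC))
E
```

```text
c1 [0.757 0.368 0.005] 0.842
c2 [0.54  0.16  0.005] 0.563
c3 [0.353 0.598 0.005] 0.695
box [ 0.583 -0.185  0.005] 0.612
base [-0.006 -0.005  0.005] 0.007
glue [0.55  0.502 0.005] 0.744
```

View pics/c1.png

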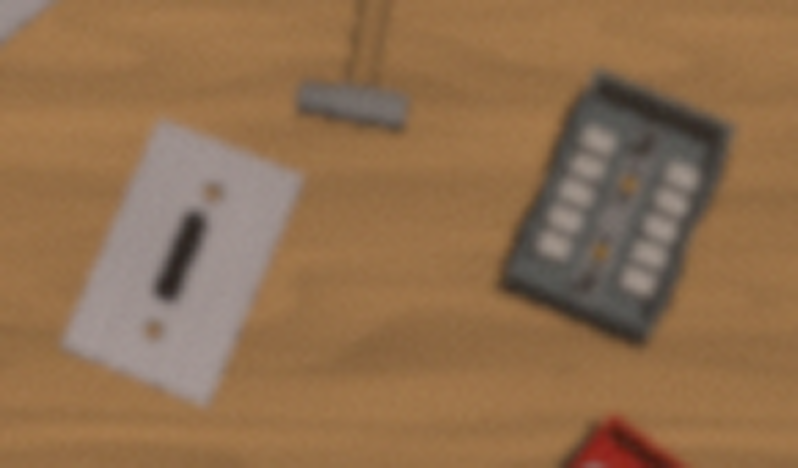

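The nearest plate is the cover at (233,197), 0.56 m from the base. In the crop its corners are (160,120), (302,175), (208,406), (62,347) and its holes (213,191), (152,329). The grey box's rim corners are (597,70), (733,127), (645,342), (503,285).

```bash
python3 - <<'E'
from h import *
import pickle
from scipy.spatial.transform import Rotation as R
a,b,w,st=pickle.load(open("s.pkl","rb"))
cv=lambda L:(np.array(L)+.5)/5.5-.5+np.array([200,150])
def an(p,q): d=q-p; return np.degrees(np.arctan2(d[1],d[0])).round(1),np.hypot(*d[:2]).round(4)
C=pt(a,cv([(160,120),(302,175),(208,406),(62,347)]),.005);print(C.mean(0),an(C[3],C[0]),an(C[2],C[1]),an(C[0],C[1]))
H=pt(a,cv([(213,191),(152,329)]),.003);print(H.mean(0),an(H[1],H[0]))
B=pt(a,cv([(597,70),(733,127),(645,342),(503,285)]),.07);print(B.mean(0),an(B[3],B[0]),an(B[2],B[1]),an(B[0],B[1]))
P=pt(a,cv([(647,143),(590,283)]),.084);print(P.mean(0),an(P[1],P[0]))
print(R.from_quat(st["tcp_rot"]).as_matrix().round(3))
E
```

```text
[0.53943297 0.16096796 0.005     ] (np.float64(-21.5), np.float64(0.1993)) (np.float64(-20.9), np.float64(0.1999)) (np.float64(-111.1), np.float64(0.123))
[0.54088415 0.16150904 0.003     ] (np.float64(-22.3), np.float64(0.1213))
[ 0.57384049 -0.18005403  0.07      ] (np.float64(-23.4), np.float64(0.1868)) (np.float64(-22.7), np.float64(0.1845)) (np.float64(-112.9), np.float64(0.115))
[ 0.56477332 -0.17760998  0.084     ] (np.float64(-22.3), np.float64(0.1191))
[[ 0.973  0.229 -0.   ]
 [ 0.229 -0.973  0.002]
 [-0.    -0.002 -1.   ]]
```

Request:
servo_tool(
  moves=[
    {"tx":0.06,"ty":0.06,"tz":0.02,"az":0.07},
    {"tx":0.13,"ty":0.14,"tz":0.04,"az":0.14},
    {"tx":0.2,"ty":0.21,"tz":0.06,"az":0.22},
    {"tx":0.27,"ty":0.28,"tz":0.08,"az":0.29},
    {"tx":0.33,"ty":0.35,"tz":0.1,"az":0.37},
    {"tx":0.4,"ty":0.42,"tz":0.12,"az":0.44},
    {"tx":0.46,"ty":0.49,"tz":0.12,"az":0.52},
    {"tx":0.53,"ty":0.56,"tz":0.12,"az":0.6},
  ],
  claw=-1,
)

```text
validation failed for argument at $.mo...
```

Request:
servo_tool(
  moves=[
    {"tx":0.07,"ty":0.07,"az":0.07},
    {"tx":0.14,"ty":0.15,"az":0.14},
    {"tx":0.21,"ty":0.22,"az":0.22},
    {"tx":0.28,"ty":0.3,"az":0.29},
    {"tx":0.35,"ty":0.37,"az":0.37},
    {"tx":0.42,"ty":0.45,"az":0.44},
    {"tx":0.48,"ty":0.51,"az":0.52},
    {"tx":0.53,"ty":0.57,"az":0.6},
  ],
)

```text
validation failed for argument at $.mo...
```

Request:
servo_tool(
  moves=[
    {"az":0.07},
    {"az":0.14},
    {"az":0.22},
    {"az":0.29},
    {"az":0.36},
    {"az":0.4},
    {"az":0.4},
    {"az":0.4},
  ],
)

```text
validation failed for argument at $.mo...
```

```bash
python3 - <<'E'
from h import *
import pickle
st=arm.state();w=arm.snapshot("wrist");pickle.dump((w,st),open("w1.pkl","wb"))
print(st)
cv2.imwrite("pics/w1.png",cv2.resize(w["pixels"][:,:,::-1],(800,600),interpolation=cv2.INTER_CUBIC))
E
```

```text
{'time_s': 0.15, 'joint_pos': array([ 1.27417024,  0.6291257 ,  0.03844315,  1.51813784, -0.02698383,
        0.99630973, -0.01999561]), 'joint_vel': array([-0.00057845, -0.00198513,  0.00032998, -0.00239111,  0.00013039,
       -0.00106213, -0.00013079]), 'joint_torque': array([ 2.05034885e-03, -5.63801980e+01,  1.22780409e+00, -1.93652165e+01,
        1.10533100e-02,  7.39470532e-03,  2.86347722e-05]), 'eef_pos': array([ 0.14862908, -0.6322884 ,  0.23060556]), 'tcp_rot': array([ 9.93346034e-01,  1.15165626e-01, -9.27536126e-05, -7.25546131e-04]), 'wrist_force': array([-0.56213772,  0.05934194, -0.82176888]), 'wrist_torque': array([0.00528418, 0.03124196, 0.0286889 ]), 'grip_force': 0.0, 'gripper_width': 0.08546187905189045}
```

View pics/w1.png

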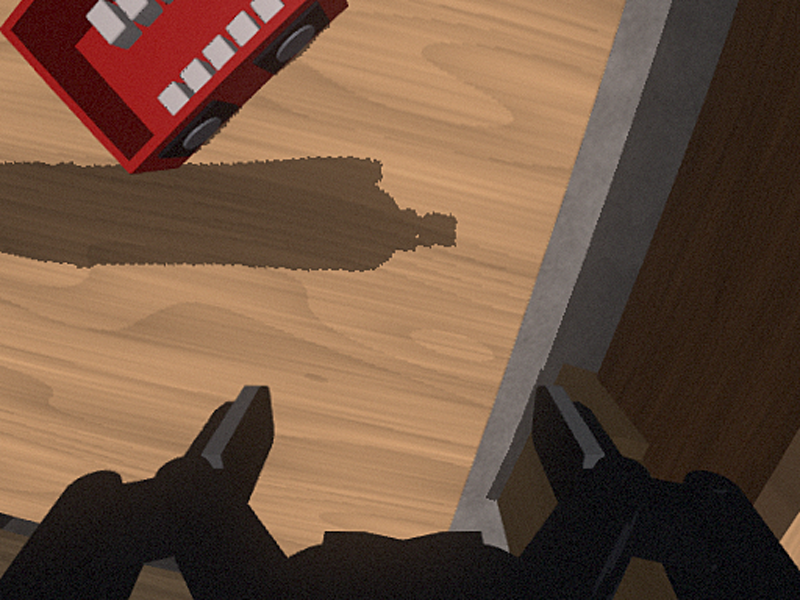

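The moves were refused, probably because every row needs all six fields. The picture therefore shows only the start view, a red box at upper left, and the fingers are at the bottom of the frame. Retrying with full rows.

Request:
servo_tool(
  moves=[
    {"tx":0.06,"ty":0.06,"tz":0.02,"ax":0,"ay":0,"az":0.07},
    {"tx":0.13,"ty":0.14,"tz":0.04,"ax":0,"ay":0,"az":0.14},
    {"tx":0.2,"ty":0.21,"tz":0.06,"ax":0,"ay":0,"az":0.22},
    {"tx":0.27,"ty":0.28,"tz":0.08,"ax":0,"ay":0,"az":0.29},
    {"tx":0.33,"ty":0.35,"tz":0.1,"ax":0,"ay":0,"az":0.37},
    {"tx":0.4,"ty":0.42,"tz":0.12,"ax":0,"ay":0,"az":0.44},
    {"tx":0.46,"ty":0.49,"tz":0.12,"ax":0,"ay":0,"az":0.52},
    {"tx":0.53,"ty":0.56,"tz":0.12,"ax":0,"ay":0,"az":0.6},
  ],
  claw=-1,
)

```text
time_s: 0.87
eef_pos: [0.3612, -0.4076, 0.28]
tcp_rot: [0.832, 0.555, -0.0, 0.001]
wrist_force: [-0.0, -0.5, -0.8]
gripper_width: 0.0853
grip_force: 0.0
```

Request:
servo_tool(
  moves=[
    {"tx":0.08,"ty":0.07,"tz":0,"ax":0,"ay":0,"az":0.07},
    {"tx":0.16,"ty":0.13,"tz":0,"ax":0,"ay":0,"az":0.14},
    {"tx":0.24,"ty":0.2,"tz":0,"ax":0,"ay":0,"az":0.22},
    {"tx":0.32,"ty":0.26,"tz":0,"ax":0,"ay":0,"az":0.29},
    {"tx":0.4,"ty":0.32,"tz":0,"ax":0,"ay":0,"az":0.37},
    {"tx":0.48,"ty":0.39,"tz":0,"ax":0,"ay":0,"az":0.44},
    {"tx":0.56,"ty":0.46,"tz":0,"ax":0,"ay":0,"az":0.52},
    {"tx":0.65,"ty":0.52,"tz":0,"ax":0,"ay":0,"az":0.6},
  ],
)

```text
time_s: 1.53
eef_pos: [0.6188, -0.2004, 0.2794]
tcp_rot: [0.489, 0.872, -0.0, -0.0]
wrist_force: [0.1, 0.4, 1.0]
gripper_width: 0.085
grip_force: 0.0
```

Request:
servo_tool(
  moves=[
    {"tx":0,"ty":0,"tz":0,"ax":0,"ay":0,"az":0.07},
    {"tx":0,"ty":0,"tz":0,"ax":0,"ay":0,"az":0.14},
    {"tx":0,"ty":0,"tz":0,"ax":0,"ay":0,"az":0.22},
    {"tx":0,"ty":0,"tz":0,"ax":0,"ay":0,"az":0.29},
    {"tx":0,"ty":0,"tz":0,"ax":0,"ay":0,"az":0.36},
    {"tx":0,"ty":0,"tz":0,"ax":0,"ay":0,"az":0.4},
    {"tx":0,"ty":0,"tz":0,"ax":0,"ay":0,"az":0.4},
    {"tx":0,"ty":0,"tz":0,"ax":0,"ay":0,"az":0.4},
  ],
)

```text
time_s: 2.2
eef_pos: [0.6178, -0.2028, 0.279]
tcp_rot: [0.2, 0.98, 0.0, -0.0]
wrist_force: [-1.0, -0.0, -0.5]
gripper_width: 0.0854
grip_force: 0.0
```

```bash
python3 - <<'E'
from h import *
import pickle
st=arm.state();w=arm.snapshot("wrist");pickle.dump((w,st),open("w1.pkl","wb"))
print(st["eef_pos"],st["joint_pos"],st["joint_vel"])
cv2.imwrite("pics/w2.png",cv2.resize(w["pixels"][:,:,::-1],(800,600),interpolation=cv2.INTER_CUBIC))
E
```

```text
[ 0.6178072  -0.20281335  0.27902321] [ 0.64081238  0.65583314 -0.65675064  1.44271116  0.41352836  1.18386609
  1.09641176] [-0.00719682 -0.00410322  0.00490922 -0.00017898 -0.00181858 -0.00271811
 -0.00542234]
```

View pics/w2.png

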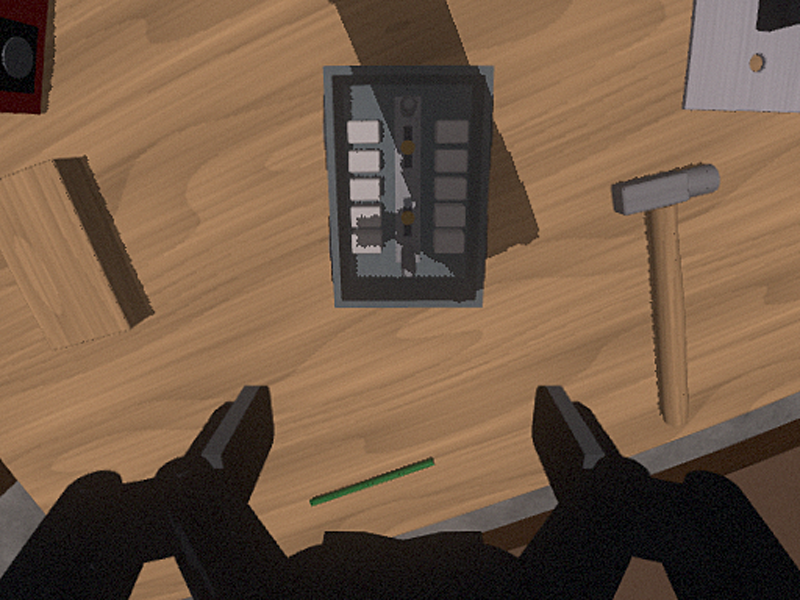

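The wrist view shows the grey box with rim corners near (323,66), (493,66), (483,306), (336,306), and the pins in shadow near (407,105) and (407,260). I'll brighten and enlarge it.

```bash
python3 - <<'E'
from h import *
import pickle
w,st=pickle.load(open("w1.pkl","rb"))
c=w["pixels"][36:202,196:326,::-1].astype(float)
c=(255*(c/255)**.5).astype(np.uint8)
c=cv2.rotate(cv2.resize(c,None,fx=4.6,fy=4.6,interpolation=cv2.INTER_CUBIC),cv2.ROTATE_90_CLOCKWISE)
print(c.shape)
cv2.imwrite("pics/w3.png",c)
E
```

```text
(598, 764, 3)
```

View pics/w3.png

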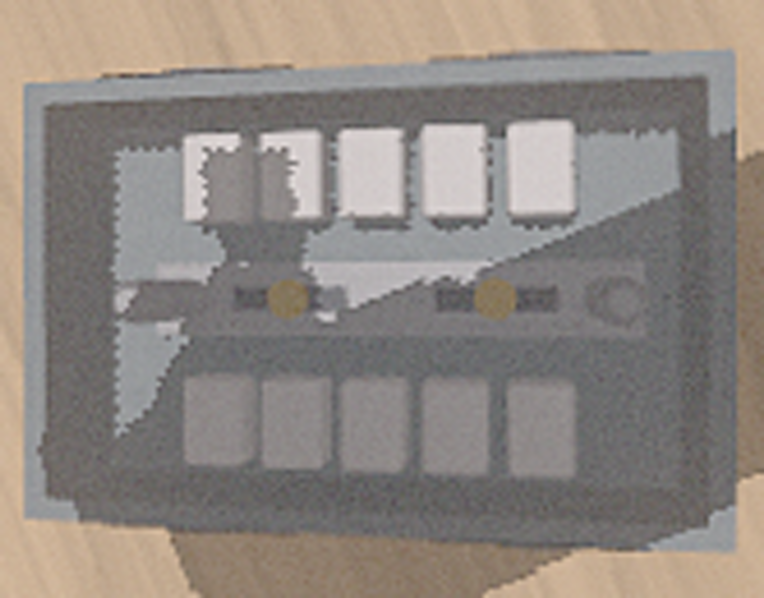

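```bash
cat >> h.py <<'E'
def r2o(L): L=np.array(L,float);return np.c_[196+(L[:,1]+.5)/4.6-.5,36+(763-L[:,0]+.5)/4.6-.5]
def o2r(P): return np.c_[763-((P[:,1]-36+.5)*4.6-.5),(P[:,0]-196+.5)*4.6-.5]
E
python3 - <<'E'
from h import *
import pickle
from scipy.optimize import least_squares
w,st=pickle.load(open("w1.pkl","rb"))
c=r2o([(25,85),(735,50),(736,552),(25,518)])
B=pt(w,c,.07,st);print(B.round(4))
q=np.array([(-.09,-.06),(.09,-.06),(.09,.06),(-.09,.06)])
def mod(p,off=q,z=.07):
  co,si=np.cos(p[2]),np.sin(p[2]);o=np.array(off);return np.c_[o@[co,-si]+p[0],o@[si,co]+p[1],np.full(len(o),z)]
# which order: try both
for s in((1,1),(1,-1),(-1,1),(-1,-1)):
  r=least_squares(lambda p:(px(w,mod(p,q*s),st)-c).ravel(),[.574,-.18,-.39])
  if r.cost<50: print(s,r.x[:2],np.degrees(r.x[2]),r.cost);best=r.x
Rm,t=pose(w,st);print("cam",-Rm.T@t)
for d in(-.011,-.005,0,.005,.011):
  o=[(-.06+d,0),(.06+d,0)];print(d,*[o2r(px(w,mod(best,o,z),st)).round(0).tolist() for z in(.084,.078,.02)])
np.save("box.npy",best)
E
```

```text
[[ 0.638  -0.2714  0.07  ]
 [ 0.4721 -0.2018  0.07  ]
 [ 0.5187 -0.0915  0.07  ]
 [ 0.6848 -0.1613  0.07  ]]
(1, -1) [ 0.57839262 -0.18149835] 157.1695184120305 0.06354951446999224
(-1, 1) [ 0.57839262 -0.18149835] -22.83048159550026 0.06354951446999972
cam [ 0.54197537 -0.17057907  0.42276658]
-0.011 [[659.0, 302.0], [157.0, 302.0]] [[656.0, 302.0], [162.0, 302.0]] [[635.0, 299.0], [209.0, 299.0]]
-0.005 [[631.0, 302.0], [134.0, 302.0]] [[629.0, 302.0], [140.0, 302.0]] [[612.0, 299.0], [190.0, 299.0]]
0 [[609.0, 302.0], [115.0, 302.0]] [[607.0, 302.0], [122.0, 302.0]] [[593.0, 299.0], [174.0, 299.0]]
0.005 [[586.0, 302.0], [97.0, 302.0]] [[585.0, 302.0], [104.0, 302.0]] [[574.0, 299.0], [158.0, 299.0]]
0.011 [[560.0, 302.0], [75.0, 302.0]] [[559.0, 302.0], [82.0, 302.0]] [[552.0, 299.0], [139.0, 299.0]]
```

Box fit residual is tiny: (0.5784, -0.1815), yaw -22.83°. Pin tips near (622,298) and (125,300) give an offset of about -3 mm. I'll enlarge both pins to refine that.

```bash
python3 - <<'E'
from h import *
import pickle
w,st=pickle.load(open("w1.pkl","rb"));p=np.load("box.npy")
im=cv2.rotate(w["pixels"][:,:,::-1],cv2.ROTATE_90_CLOCKWISE) # x=383-v,y=u
out=[]
for x0 in(383-70-2,383-180):
  c=im[250:276,x0:x0+32].astype(np.float32)
  lo,hi=np.percentile(c,1),np.percentile(c,97 if x0>300 else 90);c=np.clip((c-lo)/(hi-lo)*255,0,255).astype(np.uint8)
  out.append(cv2.resize(c,None,fx=12,fy=12,interpolation=cv2.INTER_CUBIC)); print(x0)
cv2.imwrite("pics/pins.png",np.hstack(out))
def mod(o,z):
  co,si=np.cos(p[2]),np.sin(p[2]);return [[o*co+p[0],o*si+p[1],z]]
for d in(-.006,-.004,-.002,0):
  for k,x0 in((-.06,311),(.06,203)):
    for s in (1,-1):
      o=(d+k*s)
      for z in(.084,.078):
        u=px(w,mod(o,z),st)[0]; x=(383-u[1]-x0+.5)*12; y=(u[0]-250+.5)*12
        if 0<x<384: print(d,s*k,z,round(x+(384 if x0==203 else 0)),round(y))
E
```

```text
311
203
-0.006 -0.06 0.084 111 141
-0.006 -0.06 0.078 105 140
-0.006 0.06 0.084 492 141
-0.006 0.06 0.078 508 140
-0.004 -0.06 0.084 88 141
-0.004 -0.06 0.078 82 140
-0.004 0.06 0.084 472 141
-0.004 0.06 0.078 488 140
-0.002 -0.06 0.084 64 141
-0.002 -0.06 0.078 59 140
-0.002 0.06 0.084 453 141
-0.002 0.06 0.078 469 140
0 -0.06 0.084 40 141
0 -0.06 0.078 36 140
0 0.06 0.084 434 141
0 0.06 0.078 450 140
```

View pics/pins.png

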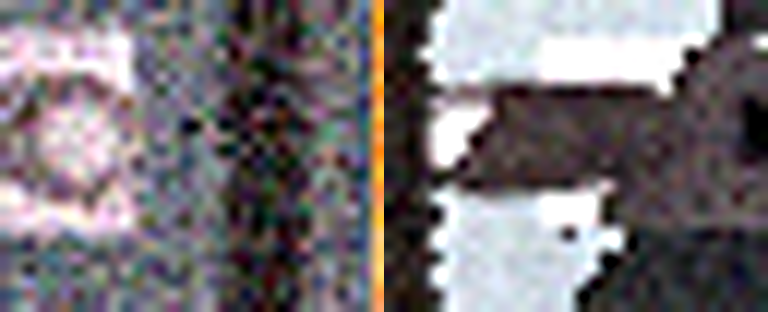

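The right pin's flat tip is centred at (76,141), which gives d ≈ -3 mm; the left pin is mostly in shadow but consistent. Next I'll view the cover from the same relative camera pose, so that calibration errors cancel.

Request:
servo_tool(
  moves=[
    {"tx":-0.01,"ty":0.09,"tz":0,"ax":0,"ay":0,"az":0},
    {"tx":-0.02,"ty":0.19,"tz":0,"ax":0,"ay":0,"az":0},
    {"tx":-0.04,"ty":0.29,"tz":-0.02,"ax":0,"ay":0,"az":0},
    {"tx":-0.05,"ty":0.38,"tz":-0.04,"ax":0,"ay":0,"az":0},
    {"tx":-0.06,"ty":0.48,"tz":-0.06,"ax":0,"ay":0,"az":0.01},
    {"tx":-0.07,"ty":0.58,"tz":-0.08,"ax":0,"ay":0,"az":0.01},
    {"tx":-0.08,"ty":0.67,"tz":-0.1,"ax":0,"ay":0,"az":0.015},
    {"tx":-0.09,"ty":0.76,"tz":-0.12,"ax":0,"ay":0,"az":0.015},
  ],
)

```text
time_s: 2.92
eef_pos: [0.5816, 0.1033, 0.2312]
tcp_rot: [0.188, 0.982, -0.0, 0.0]
wrist_force: [-0.1, 0.3, 0.1]
gripper_width: 0.0855
grip_force: 0.0
```

Request:
servo_tool(
  moves=[
    {"tx":-0.01,"ty":0.08,"tz":-0.04,"ax":0,"ay":0,"az":0},
    {"tx":-0.01,"ty":0.1,"tz":-0.04,"ax":0,"ay":0,"az":0},
    {"tx":-0.01,"ty":0.1,"tz":-0.04,"ax":0,"ay":0,"az":0},
    {"tx":-0.01,"ty":0.1,"tz":-0.04,"ax":0,"ay":0,"az":0},
    {"tx":-0.01,"ty":0.1,"tz":-0.04,"ax":0,"ay":0,"az":0},
    {"tx":-0.01,"ty":0.1,"tz":-0.04,"ax":0,"ay":0,"az":0},
    {"tx":-0.01,"ty":0.1,"tz":-0.04,"ax":0,"ay":0,"az":0},
    {"tx":-0.01,"ty":0.1,"tz":-0.04,"ax":0,"ay":0,"az":0},
  ],
)

```text
time_s: 3.58
eef_pos: [0.5784, 0.14, 0.2156]
tcp_rot: [0.188, 0.982, -0.0, 0.0]
wrist_force: [-0.7, 0.4, 1.2]
gripper_width: 0.0852
grip_force: 0.0
```

```bash
python3 - <<'E'
from h import *
import pickle
st=arm.state();w=arm.snapshot("wrist");pickle.dump((w,st),open("w2.pkl","wb"))
print(st["eef_pos"],st["tcp_rot"],st["joint_pos"],st["wrist_force"])
c=w["pixels"][16:206,186:356,::-1]
c=cv2.rotate(cv2.resize(c,None,fx=3.5,fy=3.5,interpolation=cv2.INTER_CUBIC),cv2.ROTATE_90_CLOCKWISE)
print(c.shape);cv2.imwrite("pics/w4.png",c)
E
```

```text
[0.57843736 0.13997355 0.21556886] [ 1.88381082e-01  9.82095960e-01 -1.36098515e-04  2.73534882e-04] [ 0.1104655   0.6358802  -0.64301933  1.68260744  0.44582606  0.97375791
  0.49737946] [-0.68756788  0.42820844  1.24645995]
(595, 665, 3)
```

View pics/w4.png

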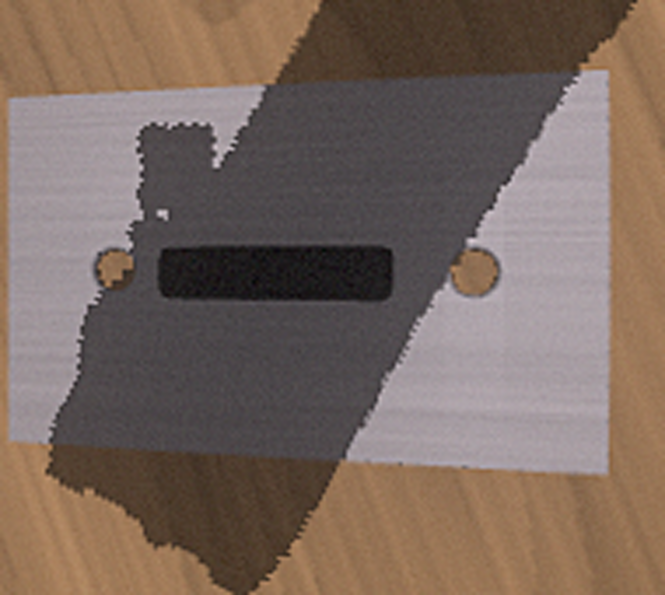

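The crop shows the cover with corners (10,99), (609,71), (608,473), (9,441), holes at (114,268) and (476,271), and the handle at (158..392, 247..300).

```bash
python3 - <<'E'
from h import *
import pickle
from scipy.optimize import least_squares
w,st=pickle.load(open("w2.pkl","rb"))
L=np.array([(10,99),(609,71),(608,473),(9,441),(114,268),(476,271)],float)
c=np.c_[186+(L[:,1]+.5)/3.5-.5,16+(664-L[:,0]+.5)/3.5-.5]
q=np.array([(.1,-.063),(-.1,-.063),(-.1,.063),(.1,.063),(.06,0),(-.06,0)])
z=np.array([.005]*4+[.0045]*2)
def mod(p):
  co,si=np.cos(p[2]),np.sin(p[2]);return np.c_[q@[co,-si]+p[0],q@[si,co]+p[1],z]
for n in(4,6):
  r=least_squares(lambda p:(px(w,mod(p),st)-c)[:n].ravel(),[.54,.16,-.375]);e=px(w,mod(r.x),st)-c
  print(r.x[:2],np.degrees(r.x[2]),e.round(2).tolist())
x=r.x;T=st["eef_pos"];yaw=np.degrees(2*np.arctan2(*st["tcp_rot"][[1,0]]))
d=x[:2]-T[:2];print("shift units",d/.4,"turn",(np.degrees(x[2])+180-yaw),"yaw",yaw)
np.save("cov.npy",x)
E
```

```text
[0.53913024 0.16260545] -21.633252690771762 [[-0.18, 0.08], [-0.11, 0.2], [0.28, -0.02], [-0.01, -0.28], [0.64, -0.39], [0.26, 0.28]]
[0.53907271 0.16243441] -21.665719933958645 [[-0.37, 0.06], [-0.22, 0.18], [0.16, 0.02], [-0.2, -0.25], [0.47, -0.38], [0.13, 0.29]]
shift units [-0.09841163  0.05615214] turn 0.05092322354090584 yaw 158.28335684250044
```

Request:
servo_tool(
  moves=[
    {"tx":-0.05,"ty":0.03,"tz":0,"ax":0,"ay":0,"az":0},
    {"tx":-0.098,"ty":0.056,"tz":-0.04,"ax":0,"ay":0,"az":0},
    {"tx":-0.098,"ty":0.056,"tz":-0.12,"ax":0,"ay":0,"az":0},
    {"tx":-0.098,"ty":0.056,"tz":-0.21,"ax":0,"ay":0,"az":0},
    {"tx":-0.098,"ty":0.056,"tz":-0.3,"ax":0,"ay":0,"az":0},
    {"tx":-0.098,"ty":0.056,"tz":-0.37,"ax":0,"ay":0,"az":0},
    {"tx":-0.098,"ty":0.056,"tz":-0.4,"ax":0,"ay":0,"az":0},
    {"tx":-0.098,"ty":0.056,"tz":-0.4,"ax":0,"ay":0,"az":0},
  ],
)

```text
time_s: 4.3
eef_pos: [0.5371, 0.1628, 0.0529]
tcp_rot: [0.187, 0.982, -0.001, -0.002]
wrist_force: [0.2, -0.5, 0.2]
gripper_width: 0.0857
grip_force: 0.0
```

```bash
python3 - <<'E'
from h import *
s=arm.state();c=np.load("cov.npy")
print(s["eef_pos"],np.degrees(2*np.arctan2(*s["tcp_rot"][[1,0]])),(np.r_[c[:2],.013]-s["eef_pos"])/.4)
E
```

```text
[0.53713546 0.16283873 0.05289876] 158.41285056754538 [ 0.00484311 -0.00101079 -0.0997469 ]
```

Request:
servo_tool(
  moves=[
    {"tx":0.005,"ty":0,"tz":-0.03,"ax":0,"ay":0,"az":0},
    {"tx":0.005,"ty":0,"tz":-0.06,"ax":0,"ay":0,"az":0},
    {"tx":0.005,"ty":0,"tz":-0.08,"ax":0,"ay":0,"az":0},
    {"tx":0.005,"ty":0,"tz":-0.09,"ax":0,"ay":0,"az":0},
    {"tx":0.005,"ty":0,"tz":-0.1,"ax":0,"ay":0,"az":0},
    {"tx":0.005,"ty":0,"tz":-0.1,"ax":0,"ay":0,"az":0},
    {"tx":0.005,"ty":0,"tz":-0.1,"ax":0,"ay":0,"az":0},
    {"tx":0.005,"ty":0,"tz":-0.1,"ax":0,"ay":0,"az":0},
  ],
)

```text
time_s: 4.97
eef_pos: [0.5411, 0.164, 0.0158]
tcp_rot: [0.187, 0.982, 0.0, 0.0]
wrist_force: [0.1, -0.4, 0.5]
gripper_width: 0.0856
grip_force: 0.0
```

Request:
servo_tool(
  moves=[
    {"tx":0,"ty":0,"tz":0,"ax":0,"ay":0,"az":0},
    {"tx":0,"ty":0,"tz":0,"ax":0,"ay":0,"az":0},
    {"tx":0,"ty":0,"tz":0,"ax":0,"ay":0,"az":0},
    {"tx":0,"ty":0,"tz":0,"ax":0,"ay":0,"az":0},
    {"tx":0,"ty":0,"tz":0,"ax":0,"ay":0,"az":0},
    {"tx":0,"ty":0,"tz":0,"ax":0,"ay":0,"az":0},
    {"tx":0,"ty":0,"tz":0,"ax":0,"ay":0,"az":0},
    {"tx":0,"ty":0,"tz":0,"ax":0,"ay":0,"az":0},
  ],
  claw=1,
)

```text
time_s: 5.63
eef_pos: [0.5407, 0.1635, 0.0155]
tcp_rot: [0.187, 0.982, -0.0, 0.0]
wrist_force: [-0.4, -0.9, 4.1]
gripper_width: 0.015
grip_force: 59.9
```

```bash
python3 - <<'E'
from h import *
s=arm.state();c=np.load("cov.npy")
yaw=np.degrees(2*np.arctan2(*s["tcp_rot"][[1,0]]))
print(s,yaw)
np.save("grasp.npy",np.r_[s["eef_pos"],yaw])
E
```

```text
{'time_s': 5.6333, 'joint_pos': array([-0.06802097,  0.86393104, -0.43589892,  1.8947338 ,  0.6813523 ,
        0.5356482 ,  0.22321802]), 'joint_vel': array([-6.97388942e-05, -1.13506250e-04,  9.79221012e-04,  4.38289505e-04,
       -7.08929525e-04, -5.99725124e-05,  9.32371142e-04]), 'joint_torque': array([-4.62470055e-01, -5.37054813e+01, -6.34864479e+00, -9.32303220e+00,
        2.37273920e-02, -4.64266967e-01,  2.41343630e-03]), 'eef_pos': array([0.54073458, 0.16351569, 0.01551244]), 'tcp_rot': array([ 1.87284640e-01,  9.82305656e-01, -2.49691738e-04,  7.57018401e-06]), 'wrist_force': array([-0.40969693, -0.93726541,  4.12490378]), 'wrist_torque': array([-0.22478857,  0.22523852,  0.04801525]), 'grip_force': 59.85049903392792, 'gripper_width': 0.01499482389873131} 158.41127706051338
```

Gripped: width 15 mm, grip force 60 N. Lifting straight up, then checking the cover in the tool frame.

Request:
servo_tool(
  moves=[
    {"tx":0,"ty":0,"tz":0.02,"ax":0,"ay":0,"az":0},
    {"tx":0,"ty":0,"tz":0.06,"ax":0,"ay":0,"az":0},
    {"tx":0,"ty":0,"tz":0.12,"ax":0,"ay":0,"az":0},
    {"tx":0,"ty":0,"tz":0.18,"ax":0,"ay":0,"az":0},
    {"tx":0,"ty":0,"tz":0.24,"ax":0,"ay":0,"az":0},
    {"tx":0,"ty":0,"tz":0.3,"ax":0,"ay":0,"az":0},
    {"tx":0,"ty":0,"tz":0.35,"ax":0,"ay":0,"az":0},
    {"tx":0,"ty":0,"tz":0.38,"ax":0,"ay":0,"az":0},
  ],
)

```text
time_s: 6.3
eef_pos: [0.5413, 0.1643, 0.1696]
tcp_rot: [0.187, 0.982, 0.001, 0.001]
wrist_force: [-0.3, 0.3, -3.5]
gripper_width: 0.0151
grip_force: 58.9
```

```bash
python3 - <<'E'
from h import *
import pickle
st=arm.state();w=arm.snapshot("wrist");pickle.dump((w,st),open("w5.pkl","wb"))
print(st["eef_pos"],st["tcp_rot"],st["wrist_force"],st["wrist_torque"],st["gripper_width"],st["grip_force"])
cv2.imwrite("pics/w5.png",cv2.resize(w["pixels"][:,:,::-1],(800,600),interpolation=cv2.INTER_CUBIC))
E
```

```text
[0.54131355 0.16431759 0.16961014] [1.87084569e-01 9.82342982e-01 8.00412440e-04 9.94978249e-04] [-0.25712819  0.27702176 -3.50821653] [-0.01815052 -0.02913336  0.03747737] 0.015079831667293042 58.85303199291229
```

View pics/w5.png

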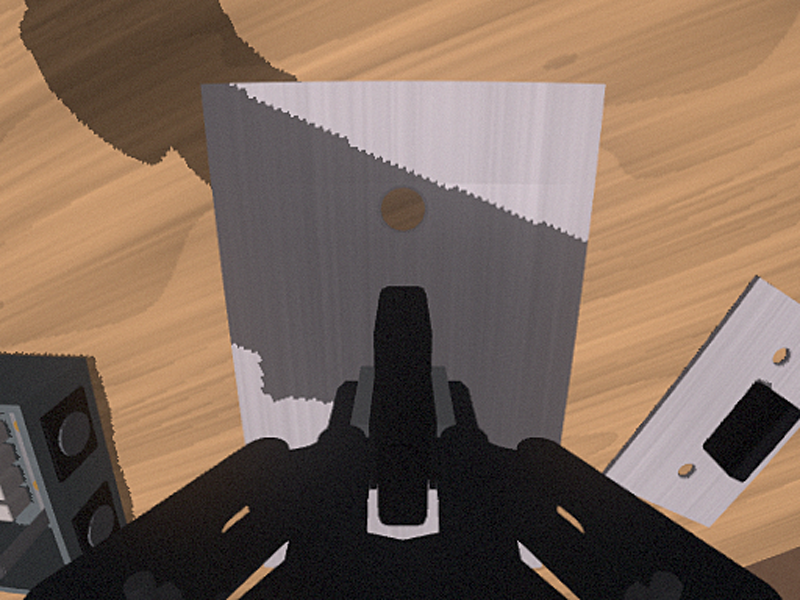

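The wrist view shows the held cover with its far corners at (201,84) and (606,85), the hole at (403,208), and the side edges at (245,445) and (561,445). Its shape looks level.

```bash
python3 - <<'E'
from h import *
import pickle
from scipy.optimize import least_squares
w,st=pickle.load(open("w5.pkl","rb"))
k=1/1.5625
c=(np.array([(201,84),(606,85),(403,208)])+.5)*k-.5
T=st["eef_pos"];Y=2*np.arctan2(*st["tcp_rot"][[1,0]])
q=np.array([(.1,.063),(.1,-.063),(.06,0)])   # tool-x frame, y sign = left
zt=T[2]-.0155+.005
for fitz in(0,1):
 def mod(p):
  a=Y+p[2];co,si=np.cos(a),np.sin(a);tx,ty=np.cos(Y),np.sin(Y)
  ox=T[0]+p[0]*tx-p[1]*ty;oy=T[1]+p[0]*ty+p[1]*tx
  return np.c_[q@[co,-si]+ox,q@[si,co]+oy,np.full(3,zt+(p[3] if fitz else 0))]
 best=None
 for s in(1,-1):
  q[:2,1]=s*np.array([.063,-.063])
  r=least_squares(lambda p:(px(w,mod(p),st)-c).ravel(),[0,0,0,0])
  if best is None or r.cost<best.cost: best=r;sb=s
 q[:2,1]=sb*np.array([.063,-.063]);print(best.x.round(4),(px(w,mod(best.x),st)-c).round(2).tolist())
# previous images expressed in tool frame
g=np.load("grasp.npy");cv=np.load("cov.npy")
yt=np.radians(g[3]);d=cv[:2]-g[:2];print("cov at grasp in tool x,left:",d@[np.cos(yt),np.sin(yt)],d@[-np.sin(yt),np.cos(yt)])
print("yaw",np.degrees(Y))
E
```

```text
[ 0.0007 -0.0001 -0.0018  0.    ] [[0.58, -0.66], [-0.73, -0.59], [0.16, 1.26]]
[ 0.0006 -0.0001 -0.0018  0.0003] [[0.33, -0.69], [-0.48, -0.62], [0.16, 1.38]]
cov at grasp in tool x,left: 0.0011474447987343303 0.0016169044979750312
yaw 158.43459897222138
```

Request:
servo_tool(
  moves=[
    {"tx":0.01,"ty":-0.06,"tz":0,"ax":0,"ay":0,"az":0},
    {"tx":0.02,"ty":-0.14,"tz":0,"ax":0,"ay":0,"az":0},
    {"tx":0.03,"ty":-0.23,"tz":0,"ax":0,"ay":0,"az":0},
    {"tx":0.04,"ty":-0.32,"tz":0,"ax":0,"ay":0,"az":-0.01},
    {"tx":0.05,"ty":-0.41,"tz":0,"ax":0,"ay":0,"az":-0.01},
    {"tx":0.06,"ty":-0.5,"tz":0,"ax":0,"ay":0,"az":-0.013},
    {"tx":0.07,"ty":-0.59,"tz":0,"ax":0,"ay":0,"az":-0.013},
    {"tx":0.08,"ty":-0.68,"tz":0,"ax":0,"ay":0,"az":-0.013},
  ],
)

```text
time_s: 7.02
eef_pos: [0.5719, -0.1101, 0.1661]
tcp_rot: [0.197, 0.98, -0.0, -0.001]
wrist_force: [-0.4, -0.5, -2.6]
gripper_width: 0.015
grip_force: 59.1
```

Request:
servo_tool(
  moves=[
    {"tx":0.008,"ty":-0.08,"tz":0,"ax":0,"ay":0,"az":0},
    {"tx":0.008,"ty":-0.14,"tz":0,"ax":0,"ay":0,"az":0},
    {"tx":0.008,"ty":-0.17,"tz":0,"ax":0,"ay":0,"az":0},
    {"tx":0.008,"ty":-0.18,"tz":0,"ax":0,"ay":0,"az":0},
    {"tx":0.008,"ty":-0.182,"tz":0,"ax":0,"ay":0,"az":0},
    {"tx":0.008,"ty":-0.182,"tz":0,"ax":0,"ay":0,"az":0},
    {"tx":0.008,"ty":-0.182,"tz":0,"ax":0,"ay":0,"az":0},
    {"tx":0.008,"ty":-0.182,"tz":0,"ax":0,"ay":0,"az":0},
  ],
)

```text
time_s: 7.68
eef_pos: [0.5763, -0.1787, 0.1675]
tcp_rot: [0.196, 0.981, 0.0, 0.0]
wrist_force: [0.4, -0.8, -2.9]
gripper_width: 0.0153
grip_force: 59.1
```

```bash
cat > q.py <<'E'
from h import *
from scipy.spatial.transform import Rotation as R
s=arm.state();Y=np.degrees(2*np.arctan2(*s["tcp_rot"][[1,0]]));T=s["eef_pos"]
m=R.from_quat(s["tcp_rot"]).as_matrix()[:,2]
p=np.array([.5764,-.1806]);e=p-T[:2];a=np.radians(157.2);ux=np.array([np.cos(a),np.sin(a)]);uy=np.array([-ux[1],ux[0]])
print("t",s["time_s"],"tcp",T.round(4),"units",(e/.4).round(4),"az",round((157.27-Y)/90,4),"toolz",m.round(4),"err box axes mm",(1e3*np.r_[e@ux,e@uy]).round(2))
print("F",s["wrist_force"].round(1),"M",s["wrist_torque"].round(2),"w",s["gripper_width"].round(4),s["grip_force"].round(0), "under",T[2]-.0155)
E
python3 q.py
```

```text
t 7.6833 tcp [ 0.5763 -0.1787  0.1675] units [ 0.0003 -0.0048] az -0.0018 toolz [ 2.e-04  1.e-03 -1.e+00] err box axes mm [-0.84  1.74]Traceback (most recent call last):
  File "q.py", line 7, in <module>
    print("F",s["wrist_force"].round(1),"M",s["wrist_torque"].round(2),"w",s["gripper_width"].round(4),s["grip_force"].round(0), "under",T[2]-.0155)
                                                                           ^^^^^^^^^^^^^^^^^^^^^^^^
AttributeError: 'float' object has no attribute 'round'
```

Request:
servo_tool(
  moves=[
    {"tx":0,"ty":-0.0048,"tz":-0.02,"ax":0,"ay":0,"az":-0.002},
    {"tx":0,"ty":-0.0048,"tz":-0.05,"ax":0,"ay":0,"az":-0.002},
    {"tx":0,"ty":-0.0048,"tz":-0.08,"ax":0,"ay":0,"az":-0.002},
    {"tx":0,"ty":-0.0048,"tz":-0.11,"ax":0,"ay":0,"az":-0.002},
    {"tx":0,"ty":-0.0048,"tz":-0.13,"ax":0,"ay":0,"az":-0.002},
    {"tx":0,"ty":-0.0048,"tz":-0.14,"ax":0,"ay":0,"az":-0.002},
    {"tx":0,"ty":-0.0048,"tz":-0.145,"ax":0,"ay":0,"az":-0.002},
    {"tx":0,"ty":-0.0048,"tz":-0.145,"ax":0,"ay":0,"az":-0.002},
  ],
)

```text
time_s: 8.35
eef_pos: [0.5759, -0.1828, 0.1087]
tcp_rot: [0.199, 0.98, 0.0, -0.0]
wrist_force: [0.5, -0.8, -3.3]
gripper_width: 0.015
grip_force: 59.1
```

```bash
sed -i 's/s\["gripper_width"\].round(4),s\["grip_force"\].round(0)/s["gripper_width"],s["grip_force"]/' q.py; python3 q.py
```

```text
t 8.35 tcp [ 0.5759 -0.1828  0.1087] units [0.0013 0.0055] az 0.0021 toolz [-6.e-04  4.e-04 -1.e+00] err box axes mm [ 0.36 -2.22]
F [ 0.5 -0.8 -3.3] M [0.01 0.03 0.02] w 0.015000616898417803 59.11263942718506 under 0.09324111966312994
```

Request:
servo_tool(
  moves=[
    {"tx":0.001,"ty":0.004,"tz":-0.005,"ax":0,"ay":0,"az":0.002},
    {"tx":0.001,"ty":0.004,"tz":-0.005,"ax":0,"ay":0,"az":0.002},
    {"tx":0.001,"ty":0.004,"tz":-0.005,"ax":0,"ay":0,"az":0.002},
    {"tx":0.001,"ty":0.004,"tz":-0.005,"ax":0,"ay":0,"az":0.002},
    {"tx":0.001,"ty":0.004,"tz":-0.005,"ax":0,"ay":0,"az":0.002},
    {"tx":0.001,"ty":0.004,"tz":-0.005,"ax":0,"ay":0,"az":0.002},
    {"tx":0.001,"ty":0.004,"tz":-0.005,"ax":0,"ay":0,"az":0.002},
    {"tx":0.001,"ty":0.004,"tz":-0.005,"ax":0,"ay":0,"az":0.002},
  ],
)

```text
time_s: 9.02
eef_pos: [0.5764, -0.1814, 0.1074]
tcp_rot: [0.197, 0.98, -0.0, 0.0]
wrist_force: [0.2, 0.5, -2.5]
gripper_width: 0.0153
grip_force: 59.1
```

```bash
python3 q.py
```

```text
t 9.0167 tcp [ 0.5764 -0.1814  0.1074] units [0.    0.002] az 0.0003 toolz [ 0. -0. -1.] err box axes mm [ 0.3  -0.75]
F [ 0.2  0.5 -2.5] M [ 0.04 -0.02  0.02] w 0.015292516961512985 59.11248028278351 under 0.09187437481229059
```

Request:
servo_tool(
  moves=[
    {"tx":0,"ty":0.002,"tz":-0.004,"ax":0,"ay":0,"az":0},
    {"tx":0,"ty":0.002,"tz":-0.008,"ax":0,"ay":0,"az":0},
    {"tx":0,"ty":0.002,"tz":-0.012,"ax":0,"ay":0,"az":0},
    {"tx":0,"ty":0.002,"tz":-0.016,"ax":0,"ay":0,"az":0},
    {"tx":0,"ty":0.002,"tz":-0.02,"ax":0,"ay":0,"az":0},
    {"tx":0,"ty":0.002,"tz":-0.024,"ax":0,"ay":0,"az":0},
    {"tx":0,"ty":0.002,"tz":-0.028,"ax":0,"ay":0,"az":0},
    {"tx":0,"ty":0.002,"tz":-0.028,"ax":0,"ay":0,"az":0},
  ],
)

```text
time_s: 9.68
eef_pos: [0.5761, -0.1805, 0.0957]
tcp_rot: [0.197, 0.98, 0.0, -0.0]
wrist_force: [-0.3, -0.3, -3.5]
gripper_width: 0.0152
grip_force: 59.1
```

```bash
python3 q.py
```

```text
t 9.6833 tcp [ 0.5761 -0.1805  0.0957] units [ 0.0007 -0.0002] az 0.0002 toolz [-7.e-04  2.e-04 -1.e+00] err box axes mm [-0.27 -0.02]
F [-0.3 -0.3 -3.5] M [-0.01  0.02 -0.02] w 0.015240813526904049 59.112199544906616 under 0.08019408269559586
```

No contact and well aligned; continuing down in small steps.

Request:
servo_tool(
  moves=[
    {"tx":0,"ty":0,"tz":-0.002,"ax":0,"ay":0,"az":0},
    {"tx":0,"ty":0,"tz":-0.004,"ax":0,"ay":0,"az":0},
    {"tx":0,"ty":0,"tz":-0.006,"ax":0,"ay":0,"az":0},
    {"tx":0,"ty":0,"tz":-0.008,"ax":0,"ay":0,"az":0},
    {"tx":0,"ty":0,"tz":-0.01,"ax":0,"ay":0,"az":0},
    {"tx":0,"ty":0,"tz":-0.012,"ax":0,"ay":0,"az":0},
    {"tx":0,"ty":0,"tz":-0.014,"ax":0,"ay":0,"az":0},
    {"tx":0,"ty":0,"tz":-0.014,"ax":0,"ay":0,"az":0},
  ],
)

```text
time_s: 10.35
eef_pos: [0.5763, -0.1805, 0.0903]
tcp_rot: [0.197, 0.98, 0.0, -0.0]
wrist_force: [0.4, -0.1, -3.1]
gripper_width: 0.0144
grip_force: 59.1
```

```bash
python3 q.py
```

```text
t 10.35 tcp [ 0.5763 -0.1805  0.0903] units [ 0.0003 -0.0002] az 0.0002 toolz [-3.e-04  1.e-04 -1.e+00] err box axes mm [-0.14  0.03]
F [ 0.4 -0.1 -3.1] M [-0.02 -0.04  0.02] w 0.014414270819190871 59.11189019680023 under 0.07482561853426384
```

Request:
servo_tool(
  moves=[
    {"tx":0,"ty":0,"tz":-0.002,"ax":0,"ay":0,"az":0},
    {"tx":0,"ty":0,"tz":-0.004,"ax":0,"ay":0,"az":0},
    {"tx":0,"ty":0,"tz":-0.006,"ax":0,"ay":0,"az":0},
    {"tx":0,"ty":0,"tz":-0.008,"ax":0,"ay":0,"az":0},
    {"tx":0,"ty":0,"tz":-0.01,"ax":0,"ay":0,"az":0},
    {"tx":0,"ty":0,"tz":-0.012,"ax":0,"ay":0,"az":0},
    {"tx":0,"ty":0,"tz":-0.013,"ax":0,"ay":0,"az":0},
    {"tx":0,"ty":0,"tz":-0.013,"ax":0,"ay":0,"az":0},
  ],
)

```text
time_s: 11.02
eef_pos: [0.5764, -0.1805, 0.0855]
tcp_rot: [0.197, 0.98, -0.0, -0.0]
wrist_force: [-1.0, 0.3, -0.3]
gripper_width: 0.0152
grip_force: 59.6
```

```bash
python3 q.py
```

```text
t 11.0167 tcp [ 0.5764 -0.1805  0.0855] units [ 0.     -0.0002] az 0.0002 toolz [-0.e+00 -2.e-04 -1.e+00] err box axes mm [-0.04  0.05]
F [-1.   0.3 -0.3] M [-0.03  0.25  0.01] w 0.01524548719965815 59.5764684677124 under 0.0700426495518859
```

Weight is just coming off (Fz -0.3). A slight further press to confirm it is down before releasing.

Request:
servo_tool(
  moves=[
    {"tx":0,"ty":0,"tz":-0.001,"ax":0,"ay":0,"az":0},
    {"tx":0,"ty":0,"tz":-0.002,"ax":0,"ay":0,"az":0},
    {"tx":0,"ty":0,"tz":-0.002,"ax":0,"ay":0,"az":0},
    {"tx":0,"ty":0,"tz":-0.002,"ax":0,"ay":0,"az":0},
    {"tx":0,"ty":0,"tz":-0.002,"ax":0,"ay":0,"az":0},
    {"tx":0,"ty":0,"tz":-0.002,"ax":0,"ay":0,"az":0},
    {"tx":0,"ty":0,"tz":-0.002,"ax":0,"ay":0,"az":0},
    {"tx":0,"ty":0,"tz":-0.002,"ax":0,"ay":0,"az":0},
  ],
)

```text
time_s: 11.68
eef_pos: [0.5764, -0.1805, 0.0855]
tcp_rot: [0.197, 0.98, -0.0, 0.0]
wrist_force: [-3.0, 0.5, 7.4]
gripper_width: 0.015
grip_force: 60.6
```

```bash
python3 q.py
```

```text
t 11.6833 tcp [ 0.5764 -0.1805  0.0855] units [ 0.     -0.0002] az 0.0002 toolz [ 2.e-04 -6.e-04 -1.e+00] err box axes mm [-0.03  0.07]
F [-3.   0.5  7.4] M [0.01 0.68 0.02] w 0.015012377571991609 60.55907964706421 under 0.07003501842379468
```

Seated: firm contact, underside at 70.0 mm. Releasing, then retreating.

Request:
servo_tool(
  moves=[
    {"tx":0,"ty":0,"tz":0,"ax":0,"ay":0,"az":0},
    {"tx":0,"ty":0,"tz":0,"ax":0,"ay":0,"az":0},
    {"tx":0,"ty":0,"tz":0,"ax":0,"ay":0,"az":0},
    {"tx":0,"ty":0,"tz":0,"ax":0,"ay":0,"az":0},
    {"tx":0,"ty":0,"tz":0,"ax":0,"ay":0,"az":0},
    {"tx":0,"ty":0,"tz":0,"ax":0,"ay":0,"az":0},
    {"tx":0,"ty":0,"tz":0,"ax":0,"ay":0,"az":0},
    {"tx":0,"ty":0,"tz":0,"ax":0,"ay":0,"az":0},
  ],
  claw=-1,
)

```text
time_s: 12.35
eef_pos: [0.5764, -0.1805, 0.0845]
tcp_rot: [0.197, 0.98, 0.0, -0.0]
wrist_force: [0.4, 0.4, 0.2]
gripper_width: 0.0855
grip_force: 0.0
```

Request:
servo_tool(
  moves=[
    {"tx":0,"ty":0,"tz":0.02,"ax":0,"ay":0,"az":0},
    {"tx":0,"ty":0,"tz":0.06,"ax":0,"ay":0,"az":0},
    {"tx":0,"ty":0,"tz":0.12,"ax":0,"ay":0,"az":0},
    {"tx":0,"ty":0,"tz":0.2,"ax":0,"ay":0,"az":0},
    {"tx":0.03,"ty":-0.01,"tz":0.28,"ax":0,"ay":0,"az":0},
    {"tx":0.06,"ty":-0.02,"tz":0.36,"ax":0,"ay":0,"az":0},
    {"tx":0.09,"ty":-0.04,"tz":0.43,"ax":0,"ay":0,"az":0},
    {"tx":0.1,"ty":-0.05,"tz":0.47,"ax":0,"ay":0,"az":0},
  ],
)

```text
time_s: 13.02
eef_pos: [0.6191, -0.2011, 0.2772]
tcp_rot: [0.197, 0.98, 0.0, 0.003]
wrist_force: [0.5, -0.4, 1.2]
gripper_width: 0.0859
grip_force: 0.0
```

Request:
servo_tool(
  moves=[
    {"tx":0,"ty":0,"tz":0,"ax":0,"ay":0,"az":0},
    {"tx":0,"ty":0,"tz":0,"ax":0,"ay":0,"az":0},
    {"tx":0,"ty":0,"tz":0,"ax":0,"ay":0,"az":0},
    {"tx":0,"ty":0,"tz":0,"ax":0,"ay":0,"az":0},
    {"tx":0,"ty":0,"tz":0,"ax":0,"ay":0,"az":0},
    {"tx":0,"ty":0,"tz":0,"ax":0,"ay":0,"az":0},
    {"tx":0,"ty":0,"tz":0,"ax":0,"ay":0,"az":0},
    {"tx":0,"ty":0,"tz":0,"ax":0,"ay":0,"az":0},
  ],
)

```text
time_s: 13.68
eef_pos: [0.6162, -0.2004, 0.2721]
tcp_rot: [0.197, 0.98, 0.0, -0.0]
wrist_force: [0.4, -0.5, -0.4]
gripper_width: 0.0854
grip_force: 0.0
```

```bash
python3 - <<'E'
from h import *
st=arm.state();w=arm.snapshot("wrist");print(st["eef_pos"],st["wrist_force"])
cv2.imwrite("pics/w6.png",cv2.resize(w["pixels"][:,:,::-1],(800,600),interpolation=cv2.INTER_CUBIC))
E
```

```text
[ 0.6162052  -0.20041217  0.27214857] [ 0.42771635 -0.4614853  -0.42159764]
```

View pics/w6.png

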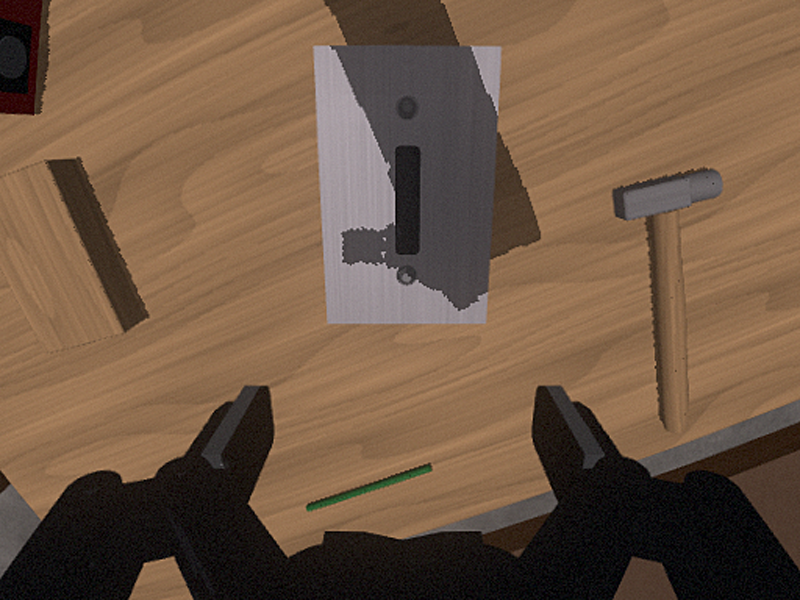

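The cover is on the box with pins through both holes, at (407,107) and (406,275). It lies square, and the hammer and offcut are where they were.

```bash
python3 -c "
from bench import arm
print(arm.hand_in())"
```

```text
the job is handed in; nothing more can be done
None
```

The cover is on the grey box, handle up, with both pins through its holes and its underside at rim height (70.0 mm by the arm's reading); I held it until it was down, then let go, and handed the job in at about 13.7 s with the bystanders untouched.

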